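# Lay out a stripped engine for reassembly

## Task

Lay the engine parts out around the crankcase in fitting order: stand the clean new piston straight in front of the crankcase's open bore and the finned cylinder beyond it on the same line, all upright with gaps of about 25 mm. In line with the crankshaft, halfway between its tapered end and the orange starter housing and clear of both, stack the shaft parts centred on one another, widest at the bottom: flywheel, then red starter pulley, then nut. Leave the sooty old piston and the carburettor where they lie.

Things in the scene. Friction and masses are not known exactly. Their poses are not given: they have to be found in the camera images.
- crankcase: Grey crankcase, fixed, 80 mm high. Origin on the bench under it. Its square flange (70 mm wide, green gasket, dark open bore) faces its -x at x = -46 mm; the bore line runs out along -x at y = 0. Crankshaft level along y at x = 2 mm, 40 mm up: bright tapered end to -y, tip at y = -62 mm; short dark clutch end to +y, to 52 mm. At yaw 0 the bore faces the robot; yaw varies -0.15 to 0.4 rad.
- starter_housing: Orange recoil-starter housing, fixed, a round shell 110 mm across and 38 mm high with dark slots and a small black T-grip. Origin on the bench at the shell's centre, which lies on the line of the crankshaft, 235 to 255 mm from the crankcase's origin beyond the tapered end.
- new_piston: Clean bright aluminium piston, loose, standing crown up: 42 mm across, 38 mm high, 0.11 kg. Origin at the centre of its underside, z up its axis.
- old_piston: Sooty black worn piston of the same size, loose; leave it alone. Origin at the centre of its underside.
- cylinder: Air-cooled aluminium engine cylinder, loose, standing on its base flange: 60 by 60 mm square fins (sides along its x and y) from the base up to 64 mm, a round head boss 32 mm across up to 70 mm; about 0.32 kg. Origin at the centre of its underside, z up.
- flywheel: Grey cast flywheel, loose, lying flat: 80 mm across, disc 16 mm thick with cooling vanes up to 22 mm; the bright round hub, 38 mm across, rises from the disc to a flat top at 36 mm: grip it by the hub above the vanes. About 0.42 kg. Origin at the centre of its underside, z up.
- pulley: Red starter pulley with a rope groove, loose, lying flat: 54 mm across, 20 mm high (two rims 5 mm thick, groove between), flat top and bottom, 0.13 kg. Origin at the centre of its underside, z up.
- nut: Bright steel flange nut, loose, flange down: flange 28 mm across and 3 mm thick, hexagon 19 mm across flats up to 16 mm, flats facing its x axis and every 60 degrees from there; 0.035 kg. Origin at the centre of its underside, z up.
- carburettor: Grey carburettor with black top, loose, about 50 by 52 mm and 37 mm high; leave it alone. Origin at the centre of its underside.

How it is judged:
By the outcome, as a careful person would: the job done as asked, in the order asked, and still so for the second after the job is handed in, with the robot touching nothing.
It also fails if it takes over 131 s, if anything falls off the work surface, if the arm or the gripper's body presses on something with over 40 N, if the wrist force passes 120 N, or if a joint passes its speed limit or range.

## Robot

A 6-joint arm with a two-finger parallel gripper is mounted at the origin on the work surface. World frame = base frame: x ahead of the robot, y to its left, z up, the work surface at z = 0. Lengths are in m, angles in rad, forces in N, time in s.
With the tool pointing down it reaches from about 0.25 to 0.725 m from the base axis. Payload 4 kg.
Tool frame: the origin (TCP) lies midway between the tips of the shut fingers; the grasp point (between the pads) lies bot.pinch_z behind it (bot.pinch_z is the distance from the TCP to the grasp point, in m); z points along the fingers, y is the line along which they close (so a half turn about z gives the same grasp; the last joint's range is limited). The gripper opens to 85 mm and grips with 20 to 120 N. Pads are 22 mm wide; open, the fingers measure 114 mm over their backs; the gripper's body (76 mm by 85 mm) begins 54 mm behind the grasp point. The pads swing forward as they close: fully open they stand 13 mm farther back than shut.
Start: joints at [-1.273, 0.241, 0.005, 1.335, 0, 1.571], TCP at [0.147, -0.478, 0.231] pointing down, gripper open.
Joint ranges: [-2.72, 2.72], [-1.05, 1.87], [-1.09, 1.28], [-1.99, 2.15], [-1.42, 1.44], [-3.14, 3.14]. Speed limits (rad/s): [2.79, 2.79, 3.14, 3.14, 3.14, 3.14].

## Interface

Orientations are given as a unit quaternion [x, y, z, w].
In Python, from workcell import bot gives the robot as it stands.
- The arm moves only by the shell command python3 jog.py, which reads ROWS from standard input. ROWS is a JSON list that holds a single list of rows (three levels of brackets), with 1 to 10 rows, each of 7 numbers: a rotation vector rx, ry, rz in rad, then dx, dy, dz in m, then the finger opening in m; each row is the pose to reach, as a shift and turn from the pose commanded when the command began, along the tool's axes at that moment; what a row does not reach only later rows make up. A row lasts 1/8 s, in which the tool goes at most 0.0625 m and 0.188 rad, less where a joint would pass 70% of its speed; a pose out of reach is approached as far as the arm can. The fingers move at their own pace and stop on an object; the grip force is fixed at half the most. Time passes only in rows, so rows that do not move let the fingers close. It prints the time, the measured TCP pose, the force, the opening and the grip force at its end. Input that does not fit is refused with a message, and nothing moves.
- bot.get_obs(): the state, without advancing time (a new reading comes with each control period).
- bot.camera(name): name is "scene" or "side" or "wrist"; returns the picture (400x640x3 uint8, red, green, blue); there is no depth.
- bot.calibration(name): a dict with "mtx" (3x3 intrinsics, pixels), "k1" (the pictures are not rectified: a ray, as slopes to the right and down, at radius r is drawn at 1 + k1 r^2 times it, then the intrinsics apply), "R" (3x3) and "t" (3): a world point X has camera coordinates R X + t. Camera axes: x right, y down, z forward; pixel columns grow to the right and rows downward; lengths in m; the calibration is good to about 2 mm. A picture is of the moment at which its call begins: read the wrist's pose just before it. calibration takes no time and is no camera call; for the wrist camera it gives the pose at the moment of the call.
- bot.job_done(): hands the job in; it is judged then, once.
The state is a dict: "clock": time; "joint_pos": joint angles; "joint_vel": joint speeds; "tau": joint torques, N m; "eef_pos": TCP position; "tool_rot": TCP orientation; "ft_force": force on the tool from outside, world axes, zero at the start; "ft_torque": the same for the moment, N m; "grip_width": finger opening in m; "grasp_force": force on a finger pad.
Only numpy, scipy, OpenCV 4.12 (cv2) and the standard library are available. Lean on these libraries where they do the work, as an engineer would, in place of code of your own. Each camera call takes 0.05 s, during which the arm holds its last target. There are 200 camera calls.

## Working session

There is one attempt and no reset: what is moved stays moved. The work goes in short steps, Python scripts to look and compute and a shell command to move; the robot and the scene stay as the last step left them, time stands still between calls to the robot, and variables do not carry over. Pictures are saved under pics/ and viewed, at most 15 in all, crops included, and the job is handed in when it is done.

```bash
ls; mkdir -p pics
cat > h.py <<'E'
import numpy as np, cv2
from workcell import bot
def ray(cal,u,v):
    K=np.array(cal["mtx"]);k=cal["k1"]
    xd=np.array([(u-K[0,2])/K[0,0],(v-K[1,2])/K[1,1]]);x=xd.copy()
    for _ in range(20): x=xd/(1+k*(x@x))
    R=np.array(cal["R"]);t=np.array(cal["t"])
    return -R.T@t, R.T@np.array([x[0],x[1],1])
def onz(cal,u,v,z):
    c,d=ray(cal,u,v); return c+d*(z-c[2])/d[2]
def proj(cal,X):
    K=np.array(cal["mtx"]);p=np.array(cal["R"])@np.array(X)+np.array(cal["t"])
    x=p[:2]/p[2]; x=x*(1+cal["k1"]*(x@x)); return K[0,0]*x[0]+K[0,2],K[1,1]*x[1]+K[1,2]
def snap(n,f):
    c=bot.calibration(n); im=bot.camera(n)[:,:,::-1].copy(); cv2.imwrite("pics/"+f,im); return c,im
E
python3 - <<'E'
from h import *
for n in("scene","side","wrist"):
    c,im=snap(n,n+"0.png"); R=np.array(c["R"]);print(n,np.round(-R.T@c["t"],3),np.round(R[2],2),c["mtx"][0][0],c["k1"])
o=bot.get_obs();print(o["eef_pos"],o["tool_rot"],o["grip_width"],bot.pinch_z,o["clock"])
E
```

```text
jog.py
pics
workcell.py
scene [ 0.951 -0.442  0.651] [-0.42  0.53 -0.73] 364.8159951234632 -0.0224894942798395
side [0.086 0.93  0.639] [ 0.42 -0.76 -0.49] 505.3621008377866 0.026092854129616785
wrist [ 0.213 -0.456  0.373] [-0.27 -0.08 -0.96] 290.18836790561505 -0.03258802939373218
[ 0.14657113 -0.47755     0.23061939] [ 9.88932710e-01  1.48362589e-01 -1.28923776e-04 -7.87771375e-04] 0.08568127627810596 0.0187 0.15
```

View pics/scene0.png

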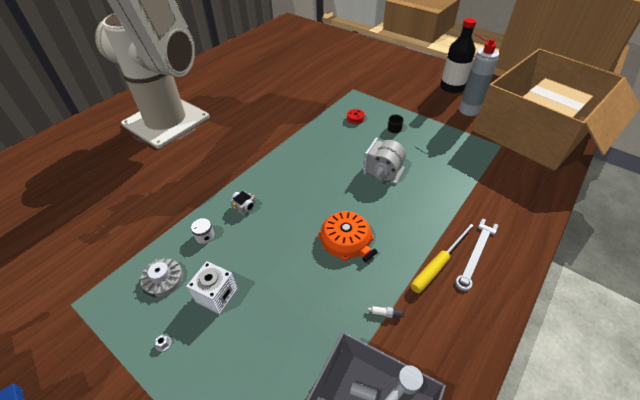

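View pics/side0.png

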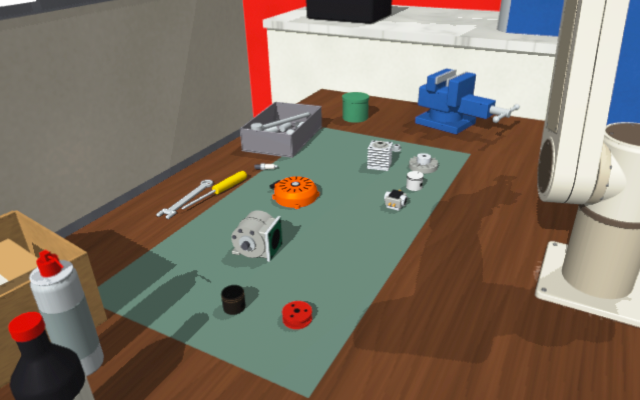

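The scene view shows the pulley (355,116), old piston (396,124), crankcase (385,160), carburettor (243,201), new piston (203,230), flywheel (160,275), cylinder (212,287), nut (162,343) and starter housing (347,233). The side view shows the same parts. I'll work out coarse positions first and look at enlarged crops.

Run:
```python
from h import *
s=cv2.imread("pics/scene0.png");d=cv2.imread("pics/side0.png");w=cv2.imread("pics/wrist0.png")
c=bot.calibration("scene")
for n,u,v,z in[("pulley",355,114,.02),("newp",202,226,.038),("fly",158,269,.036),("cyl",209,277,.07),("nut",161,341,.016),("hous",347,228,.038),("carb",243,197,.037),("case",383,152,.08),("oldp",396,120,.038)]:
    print(n,np.round(onz(c,u,v,z),3))
a=cv2.resize(s[180:360,120:390],None,fx=2.96,fy=2.96,interpolation=2)
b=np.hstack([cv2.resize(s[95:195,330:430],(400,400),interpolation=2),cv2.resize(d[190:290,205:305],(400,400),interpolation=2)])
cv2.imwrite("pics/a.png",a[:600,:800]);cv2.imwrite("pics/b.png",b)
```

```text
pulley [0.463 0.348 0.02 ]
newp [ 0.446 -0.217  0.038]
fly [ 0.459 -0.34   0.036]
cyl [ 0.575 -0.298  0.07 ]
nut [ 0.572 -0.423  0.016]
hous [ 0.698 -0.033  0.038]
carb [ 0.454 -0.102  0.037]
case [0.652 0.181 0.08 ]
oldp [0.587 0.37  0.038]
```

View pics/b.png

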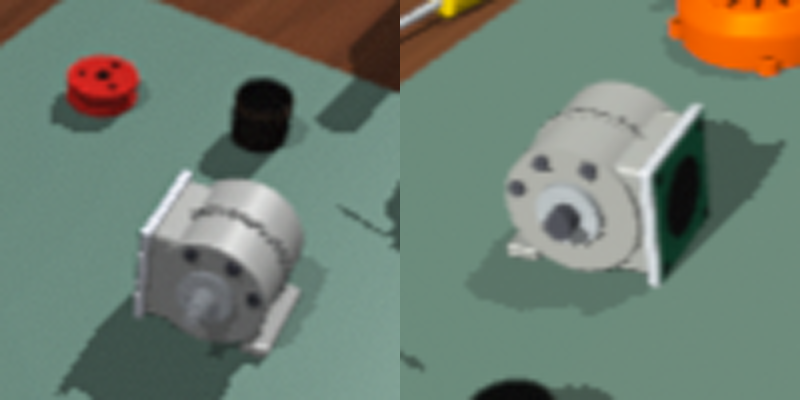

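View pics/wrist0.png

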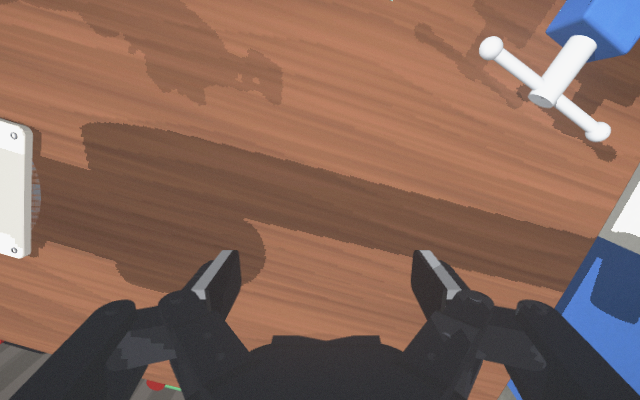

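Crop b shows the crankcase with the taper tip at about scene (382,169) and the clutch end at about side (245,245). The wrist view shows only the table and the vise. Next I move above the parts cluster.

```bash
cat >> h.py <<'E'
from scipy.spatial.transform import Rotation as Ro
def go(x,y,z,yaw=None):
    o=bot.get_obs();R=Ro.from_quat(o["tool_rot"]);p=np.array(o["eef_pos"])
    d=R.inv().apply(np.array([x,y,z])-p)
    m=R.as_matrix()
    y0=np.arctan2(m[1,0],m[0,0]); yaw=y0 if yaw is None else yaw
    Rt=Ro.from_matrix([[np.cos(yaw),np.sin(yaw),0],[np.sin(yaw),-np.cos(yaw),0],[0,0,-1]])
    rv=(R.inv()*Rt).as_rotvec()
    print("rv",np.round(rv,4),"d",np.round(d,4),"dist",round(np.linalg.norm(d),3),"yaw",round(y0,3),"j6",round(o["joint_pos"][5],2),"t",o["clock"])
E
echo '[[[0,0,0.15,0.37,-0.073,-0.02,0.085],[0,0,0.297,0.37,-0.073,-0.02,0.085],[0,0,0.297,0.37,-0.073,-0.02,0.085],[0,0,0.297,0.37,-0.073,-0.02,0.085],[0,0,0.297,0.37,-0.073,-0.02,0.085],[0,0,0.297,0.37,-0.073,-0.02,0.085],[0,0,0.297,0.37,-0.073,-0.02,0.085],[0,0,0.297,0.37,-0.073,-0.02,0.085],[0,0,0.297,0.37,-0.073,-0.02,0.085]]]' | python3 jog.py
python3 - <<'E'
from h import *
snap("wrist","w1.png")
E
```

```text
clock: 1.27
eef_pos: [0.4778, -0.3004, 0.2512]
tool_rot: [1.0, -0.001, -0.0, -0.0]
ft_force: [-0.4, -0.1, -0.8]
grip_width: 0.0848
grasp_force: 0.0
```

View pics/w1.png

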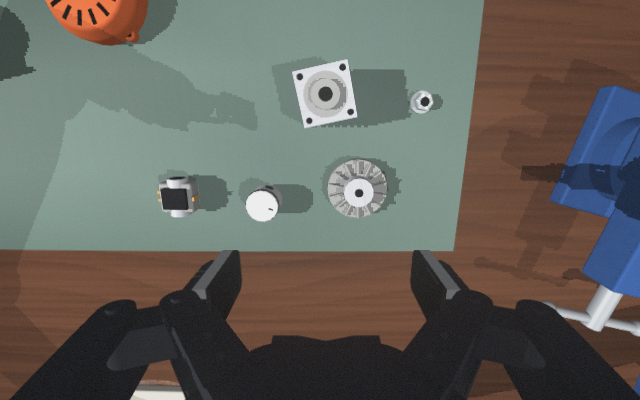

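The wrist view shows the cylinder (325,94), turned about 12 degrees, plus the nut (423,101), flywheel hub (359,192), new piston crown (262,205) and carburettor (178,197). Now masks for precise centres.

Run:
```python
from h import *
c=bot.calibration("wrist");im=cv2.imread("pics/w1.png")
hsv=cv2.cvtColor(im,cv2.COLOR_BGR2HSV)
def comp(m,box):
    x0,x1,y0,y1=box; k=np.zeros_like(m);k[y0:y1,x0:x1]=m[y0:y1,x0:x1]
    cs,_=cv2.findContours(k,cv2.RETR_EXTERNAL,cv2.CHAIN_APPROX_NONE);return max(cs,key=cv2.contourArea)
for th in(180,215,235):
    m=((hsv[:,:,2]>th)&(hsv[:,:,1]<40)).astype(np.uint8)
    for n,b,z in[("cyl",(280,370,45,140),.064),("nut",(405,440,85,118),.016),("hub",(335,385,168,215),.036),("pist",(240,285,180,225),.038)]:
        q=comp(m,b);(u,v),wh,a=cv2.minAreaRect(q);P=onz(c,u,v,z)
        (eu,ev),ax,_=cv2.fitEllipse(q) if len(q)>5 else ((u,v),(0,0),0)
        pts=[onz(c,*p,z)[:2] for p in cv2.boxPoints(((u,v),wh,a))]
        e=pts[1]-pts[0];f=pts[2]-pts[1]
        print(th,n,np.round((u,v),1),np.round(P[:2],4),"sz",np.round([np.linalg.norm(e),np.linalg.norm(f)],4),"ang",round(np.arctan2(e[1],e[0]),3),"ell",np.round(onz(c,eu,ev,z)[:2],4))
print("hole cyl",onz(c,325,94,.07),"hub hole",onz(c,359,192.5,.036))
print(proj(c,[.575,-.298,.07]))
big=cv2.resize(im[45:225,240:450],None,fx=3.8,fy=3.3,interpolation=2)
cv2.imwrite("pics/big.png",cv2.resize(im[50:220,235:445],(735,595),interpolation=2))
```

```text
180 cyl [325.3  93.3] [ 0.5744 -0.2996] sz [0.0592 0.0597] ang -1.375 ell [ 0.5746 -0.2991]
180 nut [422. 102.] [ 0.5684 -0.4195] sz [0.0248 0.0262] ang -1.564 ell [ 0.569  -0.4194]
180 hub [358.  196.5] [ 0.4525 -0.3412] sz [0.0352 0.0463] ang -1.571 ell [ 0.4552 -0.3419]
180 pist [261.5 206. ] [ 0.4406 -0.2176] sz [0.0393 0.0402] ang -1.572 ell [ 0.4408 -0.2173]
215 cyl [325.3  93.3] [ 0.5744 -0.2996] sz [0.0586 0.0583] ang -1.376 ell [ 0.5745 -0.2992]
215 nut [422.4  95.7] [ 0.5759 -0.4194] sz [0.0082 0.0051] ang -0.421 ell [ 0.5767 -0.4187]
215 hub [358.  192.5] [ 0.4578 -0.341 ] sz [0.0352 0.0354] ang -1.571 ell [ 0.4579 -0.3414]
215 pist [261.  205.5] [ 0.4412 -0.2169] sz [0.038  0.0388] ang -1.572 ell [ 0.4409 -0.2171]
235 cyl [351.   85.5] [ 0.5823 -0.327 ] sz [0.    0.001] ang 0.0 ell [ 0.5823 -0.327 ]
235 nut [422.   95.5] [ 0.5761 -0.4189] sz [0.0041 0.0027] ang -0.772 ell [ 0.5764 -0.4193]Traceback (most recent call last):
  File "<stdin>", line 10, in <module>
  File "<stdin>", line 6, in comp
ValueError: max() iterable argument is empty
```

```bash
echo '[[[0,0,0,0.072,-0.4,0,0.085],[0,0,0,0.072,-0.4,0,0.085],[0,0,0,0.072,-0.4,0,0.085],[0,0,0,0.072,-0.4,0,0.085],[0,0,0,0.072,-0.4,0,0.085],[0,0,0,0.072,-0.4,0,0.085],[0,0,0,0.072,-0.4,0,0.085],[0,0,0,0.072,-0.4,0,0.085],[0,0,0,0.072,-0.4,0,0.085]]]' | python3 jog.py
python3 - <<'E'
from h import *
snap("wrist","w2.png")
E
```

```text
clock: 2.45
eef_pos: [0.5539, 0.0515, 0.2513]
tool_rot: [0.999, 0.037, -0.002, -0.019]
ft_force: [-0.8, 0.4, 0.4]
grip_width: 0.0848
grasp_force: 0.0
```

View pics/w2.png

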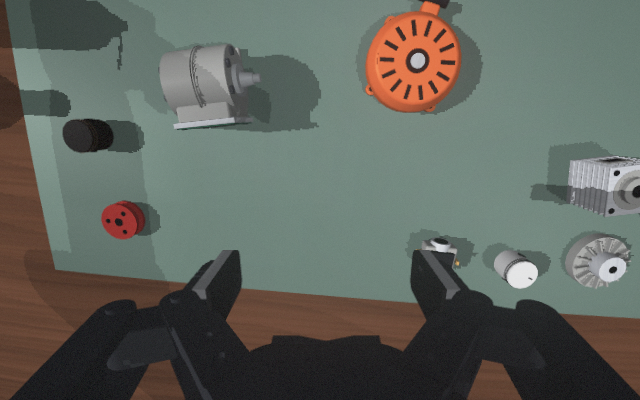

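The housing is at (418,60), crankcase at about (205,85), taper tip at (258,77) and pulley at (122,219). The arm was still moving, so I let it settle and measure again.

```bash
echo '[[[0,0,0,0,-0.03,0,0.085],[0,0,0,0,-0.03,0,0.085],[0,0,0,0,-0.03,0,0.085]]]' | python3 jog.py
python3 - <<'E'
from h import *
c,im=snap("wrist","w3.png")
o=bot.get_obs();print(o["eef_pos"],o["joint_vel"])
hsv=cv2.cvtColor(im,cv2.COLOR_BGR2HSV)
H,S,V=hsv[:,:,0],hsv[:,:,1],hsv[:,:,2]
red=(((H<4)|(H>174))&(S>150)&(V>60)).astype(np.uint8)
org=((H>=5)&(H<20)&(S>180)&(V>150)).astype(np.uint8)
for n,m,z in(("pul",red,.02),("org",org,.038)):
    cs,_=cv2.findContours(m,cv2.RETR_EXTERNAL,cv2.CHAIN_APPROX_NONE);q=max(cs,key=cv2.contourArea)
    e=cv2.fitEllipse(q);print(n,e,cv2.boundingRect(q),onz(c,*e[0],z))
cv2.imwrite("pics/w3c.png",np.vstack([cv2.resize(im[0:150,160:360],(800,600),interpolation=2)]))
E
```

```text
clock: 2.88
eef_pos: [0.5532, 0.0688, 0.2526]
tool_rot: [0.998, 0.049, -0.002, -0.025]
ft_force: [-0.6, 1.5, -0.5]
grip_width: 0.0848
grasp_force: 0.0
[0.55321716 0.06876393 0.2525098 ] [-7.91345453e-05  1.72289045e-03  8.18580881e-04  1.04102554e-03
 -8.44140094e-04  1.21566836e-03]
pul ((135.68312072753906, 214.53677368164062), (35.358421325683594, 40.848873138427734), 93.08710479736328) (115, 196, 43, 38) [0.46546338 0.34615841 0.02      ]Traceback (most recent call last):
  File "<stdin>", line 10, in <module>
cv2.error: OpenCV(4.12.0) /io/opencv/modules/imgproc/src/shapedescr.cpp:361: error: (-201:Incorrect size of input array) There should be at least 5 points to fit the ellipse in function 'fitEllipseNoDirect'
```

Run:
```python
from h import *
print(np.round(bot.get_obs()["joint_pos"],3))
go(.55,.08,.25,0.3);c=bot.calibration("wrist");im=cv2.imread("pics/w3.png")
hsv=cv2.cvtColor(im,cv2.COLOR_BGR2HSV);H,S,V=hsv[:,:,0],hsv[:,:,1],hsv[:,:,2]
print(hsv[40,380:460:8])
cv2.imwrite("pics/w3c.png",cv2.resize(im[0:150,160:360],(800,600),interpolation=2))
```

```text
[0.097 0.35  0.209 1.432 0.049 3.141]
rv [-0.0494 -0.0035 -0.2022] d [-0.0021 -0.0114  0.0031] dist 0.012 yaw 0.098 j6 3.14 t 2.925
[[ 75  31 130]
 [ 74  27 121]
 [  8 176 217]
 [  9 171 231]
 [  9 170 230]
 [  9 171 230]
 [  9 171 230]
 [  9 171 229]
 [  9 173 228]
 [  9 174 226]]
```

View pics/w3c.png

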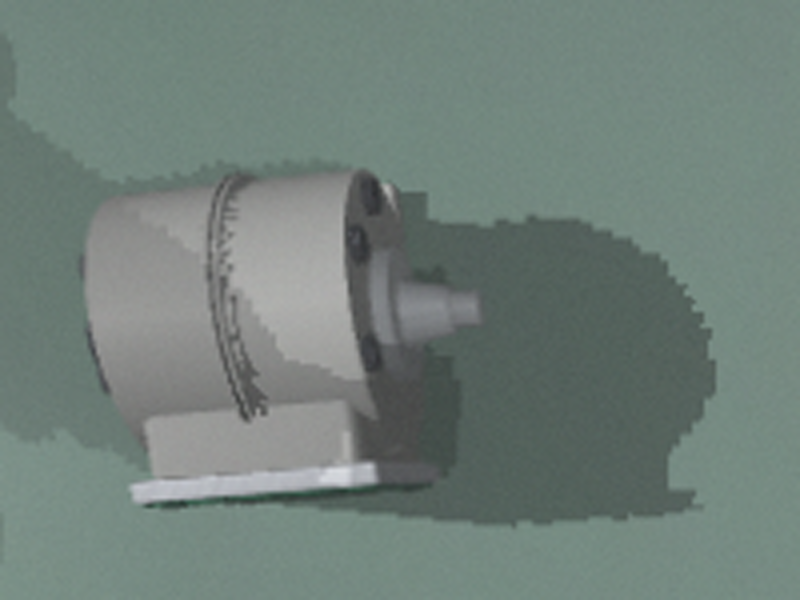

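The crop shows the taper tip at (280.5,76.7) in full-picture pixels. The top front edge of the flange runs from (193.7,125.8) to (254.5,121). The last joint is at its limit, so yaw must be at least j1. I'll use the half-turned grasp from here on.

Run:
```python
from h import *
c=bot.calibration("wrist");im=cv2.imread("pics/w3.png")
hsv=cv2.cvtColor(im,cv2.COLOR_BGR2HSV);H,S,V=hsv[:,:,0],hsv[:,:,1],hsv[:,:,2]
f=lambda a,b,z:onz(c,160+a/4-.375,b/4-.375,z)
L,R_=f(135,502,.075),f(378,484,.075);Lb,Rb=f(132,486,.075),f(377,463,.075)
tip=f(483,307,.04);base=f(400,312,.04)
print("flange",L,R_,np.linalg.norm(L-R_),"yaw",np.arctan2((L-R_)[0]*-1,(L-R_)[1]),np.arctan2(-(Lb-Rb)[0],(Lb-Rb)[1]))
org=((H>=5)&(H<20)&(S>140)&(V>90)).astype(np.uint8)
org[:,:340]=0;org[140:]=0
org=cv2.morphologyEx(org,cv2.MORPH_OPEN,np.ones((3,3)))
cs,_=cv2.findContours(org,cv2.RETR_EXTERNAL,cv2.CHAIN_APPROX_NONE);q=max(cs,key=cv2.contourArea)
e=cv2.fitEllipse(q);print(e,cv2.boundingRect(q));
hub=((S<40)&(V>150)).astype(np.uint8);hub[:,:390]=0;hub[90:]=0;hub[:,470:]=0
n,_,st,ce=cv2.connectedComponentsWithStats(hub)
for i in range(1,n):
  if st[i,4]>30: print("hub",st[i],ce[i],onz(c,*ce[i],.038))
h=onz(c,*e[0],.03);print("tip",tip,base,"hous",h)
# scene cross-checks
cs_=bot.calibration("scene");cd=bot.calibration("side")
ct=onz(cs_,382.7,169.3,.04);cl=onz(cd,244.7,245,.04);print("tip scene",ct,"clutch side",cl,"len",np.linalg.norm(ct-cl))
```

```text
flange [0.60179842 0.22941039 0.075     ] [0.61284141 0.16179953 0.075     ] 0.06850676022062704 yaw 0.1619021197900969 0.1788132852208002
((432.7327575683594, 63.50188064575195), (91.03666687011719, 109.97540283203125), 28.59449577331543) (384, 5, 97, 110)
hub [431  56  15  16 170] [437.97647059  63.58823529] [ 0.69420167 -0.03244995  0.038     ]
tip [0.66380769 0.14314193 0.04      ] [0.66037487 0.16715143 0.04      ] hous [ 0.69527454 -0.02878998  0.03      ]
tip scene [0.66441489 0.16818788 0.04      ] clutch side [0.6461484  0.25028406 0.04      ] len 0.08410378450600932
```

Two checks agree on the crankcase: the taper tip predicted from the flange matches the one I measured. Yaw is 0.172, the origin is (0.652, 0.203), and the housing is 0.239 m away, which is in range.

Targets:
- Piston (0.561, 0.188)
- Cylinder (0.4865, 0.1746), yaw 0.172
- Stack (0.674, 0.082)

Now I half-turn the tool and go above the piston.

```bash
echo '[[[0,0,-1.7,-0.1,0.28,0,0.085],[0,0,-1.7,-0.1,0.28,0,0.085],[0,0,-1.7,-0.1,0.28,0,0.085],[0,0,-1.7,-0.1,0.28,0,0.085],[0,0,-1.7,-0.1,0.28,0,0.085],[0,0,-1.7,-0.1,0.28,0,0.085],[0,0,-1.7,-0.1,0.28,0,0.085],[0,0,-1.7,-0.1,0.28,0,0.085],[0,0,-1.7,-0.1,0.28,0,0.085],[0,0,-1.7,-0.1,0.28,0,0.085]]]' | python3 jog.py
python3 - <<'E'
from h import *
go(.441,-.217,.12,3.3136)
E
```

```text
clock: 4.18
eef_pos: [0.4809, -0.2194, 0.2387]
tool_rot: [0.621, 0.783, 0.017, -0.018]
ft_force: [0.0, -0.9, -0.2]
grip_width: 0.0853
grasp_force: 0.0
rv [ 0.0413 -0.0358 -1.5122] d [ 0.0056 -0.0389  0.1189] dist 0.125 yaw 1.801 j6 0.89 t 4.175
```

```bash
echo '[[[0,0,0,0,0,0,0.085],[0,0,0,0,0,0,0.085]]]' | python3 jog.py
python3 - <<'E'
from h import *
go(.441,-.217,.12,3.3136)
E
```

```text
clock: 4.42
eef_pos: [0.481, -0.2193, 0.2387]
tool_rot: [0.623, 0.782, 0.017, -0.018]
ft_force: [-0.5, 0.2, -0.4]
grip_width: 0.085
grasp_force: 0.0
rv [ 0.0413 -0.0359 -1.517 ] d [ 0.0053 -0.039   0.119 ] dist 0.125 yaw 1.796 j6 0.89 t 4.425
```

```bash
echo '[[[0.041,-0.036,-1.517,0.0053,-0.039,0.119,0.085],[0.041,-0.036,-1.517,0.0053,-0.039,0.119,0.085],[0.041,-0.036,-1.517,0.0053,-0.039,0.119,0.085],[0.041,-0.036,-1.517,0.0053,-0.039,0.119,0.085],[0.041,-0.036,-1.517,0.0053,-0.039,0.119,0.085],[0.041,-0.036,-1.517,0.0053,-0.039,0.119,0.085],[0.041,-0.036,-1.517,0.0053,-0.039,0.119,0.085],[0.041,-0.036,-1.517,0.0053,-0.039,0.119,0.085],[0.041,-0.036,-1.517,0.0053,-0.039,0.119,0.085],[0.041,-0.036,-1.517,0.0053,-0.039,0.119,0.085]]]' | python3 jog.py
python3 - <<'E'
from h import *
go(.441,-.217,.012,3.3136); snap("wrist","w4.png")
E
```

```text
clock: 5.68
eef_pos: [0.4411, -0.217, 0.12]
tool_rot: [-0.085, 0.996, 0.0, 0.0]
ft_force: [1.0, -0.3, 0.3]
grip_width: 0.0852
grasp_force: 0.0
rv [ 0.0002  0.0004 -0.0014] d [0.0002 0.     0.108 ] dist 0.108 yaw -2.971 j6 -0.63 t 5.675
```

View pics/w4.png

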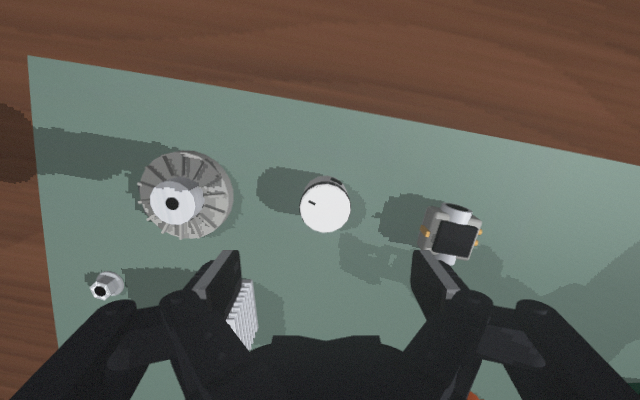

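Gripper is above the new piston, with its crown at (325,208), flywheel hub at (172,203) and nut at (102,287). I check the positions from this view.

```bash
python3 - <<'E'
from h import *
c=bot.calibration("wrist");im=cv2.imread("pics/w4.png")
hsv=cv2.cvtColor(im,cv2.COLOR_BGR2HSV)
for th in (200,220):
  m=((hsv[:,:,2]>th)&(hsv[:,:,1]<40)).astype(np.uint8)
  for n,b,z in(("pist",(290,360,175,240),.038),("hub",(140,204,170,235),.036)):
    x0,x1,y0,y1=b;k=np.zeros_like(m);k[y0:y1,x0:x1]=m[y0:y1,x0:x1]
    cs,_=cv2.findContours(k,cv2.RETR_EXTERNAL,cv2.CHAIN_APPROX_NONE);q=max(cs,key=cv2.contourArea)
    x,y,w,h=cv2.boundingRect(q);e=cv2.fitEllipse(q)
    print(n,(x,y,w,h),np.round(onz(c,x+w/2-.5,y+h/2-.5,z),4),np.round(onz(c,*e[0],z),4))
E
echo '[[[0,0,0,0,0,0.05,0.085],[0,0,0,0,0,0.108,0.085],[0,0,0,0,0,0.108,0.085],[0,0,0,0,0,0.108,0.085]]]' | python3 jog.py
```

```text
pist (300, 185, 50, 47) [ 0.4397 -0.2174  0.038 ] [ 0.4397 -0.2171  0.038 ]
hub (150, 187, 45, 38) [ 0.4597 -0.3414  0.036 ] [ 0.4591 -0.341   0.036 ]
pist (301, 185, 49, 47) [ 0.4397 -0.217   0.038 ] [ 0.4399 -0.2169  0.038 ]
hub (185, 191, 10, 26) [ 0.4554 -0.327   0.036 ] [ 0.4545 -0.3267  0.036 ]
clock: 6.22
eef_pos: [0.4421, -0.2175, 0.0133]
tool_rot: [-0.086, 0.996, -0.0, 0.001]
ft_force: [0.3, -1.3, 1.1]
grip_width: 0.0848
grasp_force: 0.0
```

```bash
echo '[[[0,0,0,0.001,0,0,0.085],[0,0,0,0.001,0,0,0.03],[0,0,0,0.001,0,0,0.03],[0,0,0,0.001,0,0,0.03],[0,0,0,0.001,0,0,0.03],[0,0,0,0.001,0,0,0.03],[0,0,0,0.001,0,0,0.03],[0,0,0,0.001,0,0,0.03]]]' | python3 jog.py
python3 - <<'E'
from h import *
go(.5614,.1876,.14,3.3136)
E
```

```text
clock: 7.22
eef_pos: [0.4408, -0.2176, 0.0131]
tool_rot: [-0.087, 0.996, -0.0, 0.001]
ft_force: [-1.2, -2.1, 6.7]
grip_width: 0.0401
grasp_force: 60.1
rv [-0.001   0.0018  0.0013] d [-0.1889  0.3781 -0.127 ] dist 0.441 yaw -2.968 j6 -0.63 t 7.225
```

```bash
echo '[[[0,0,0,0,0,-0.06,0.03],[0,0,0,0,0,-0.127,0.03],[0,0,0.001,-0.189,0.378,-0.127,0.03],[0,0,0.001,-0.189,0.378,-0.127,0.03],[0,0,0.001,-0.189,0.378,-0.127,0.03],[0,0,0.001,-0.189,0.378,-0.127,0.03],[0,0,0.001,-0.189,0.378,-0.127,0.03],[0,0,0.001,-0.189,0.378,-0.127,0.03],[0,0,0.001,-0.189,0.378,-0.127,0.03],[0,0,0.001,-0.189,0.378,-0.127,0.03]]]' | python3 jog.py; echo '[[[0,0,0,0,0,0,0.03],[0,0,0,0,0,0,0.03]]]' | python3 jog.py;python3 - <<'E'
from h import *
go(.5614,.1876,.0135,3.3136)
E
```

```text
clock: 8.48
eef_pos: [0.5613, 0.1913, 0.1385]
tool_rot: [-0.089, 0.996, 0.0, 0.0]
ft_force: [-0.5, 0.0, -1.3]
grip_width: 0.0401
grasp_force: 61.1
clock: 8.72
eef_pos: [0.5606, 0.1863, 0.139]
tool_rot: [-0.085, 0.996, -0.0, -0.0]
ft_force: [0.0, 0.0, -0.9]
grip_width: 0.04
grasp_force: 61.1
rv [-0.0002 -0.0006 -0.0013] d [-0.0011  0.0012  0.1255] dist 0.125 yaw -2.971 j6 0.15 t 8.725
```

```bash
echo '[[[0,0,-0.001,-0.001,0.001,0.06,0.03],[0,0,-0.001,-0.001,0.001,0.11,0.03],[0,0,-0.001,-0.001,0.001,0.1255,0.03],[0,0,-0.001,-0.001,0.001,0.1255,0.03],[0,0,-0.001,-0.001,0.001,0.1255,0.03]]]' | python3 jog.py
python3 - <<'E'
from h import *
go(.5614,.1876,.0131,3.3136)
E
```

```text
clock: 9.35
eef_pos: [0.5631, 0.1885, 0.0151]
tool_rot: [-0.086, 0.996, 0.0, 0.001]
ft_force: [-0.4, -0.7, -1.6]
grip_width: 0.0404
grasp_force: 61.4
rv [0.0005 0.0029 0.0002] d [ 0.0018 -0.0006  0.002 ] dist 0.003 yaw -2.969 j6 0.15 t 9.35
```

```bash
echo '[[[0,0,0,0.0018,0,0.002,0.03],[0,0,0,0.0018,0,0.002,0.03],[0,0,0,0.0018,0,0.002,0.07],[0,0,0,0.0018,0,0.002,0.07],[0,0,0,0.0018,0,0.002,0.07],[0,0,0,0.0018,0,0.002,0.07],[0,0,0,0.0018,0,-0.05,0.085],[0,0,0,0.0018,0,-0.12,0.085],[0,0,0,0.0018,0,-0.12,0.085]]]' | python3 jog.py
python3 - <<'E'
from h import *
c,im=snap("wrist","w5.png")
hsv=cv2.cvtColor(im,cv2.COLOR_BGR2HSV)
go(.5745,-.2993,.15,.196+np.pi)
u,v=proj(c,[.5614,.1876,.038]);print(u,v)
E
```

```text
clock: 10.48
eef_pos: [0.5636, 0.1898, 0.1394]
tool_rot: [-0.087, 0.996, 0.001, 0.005]
ft_force: [0.6, 0.0, -0.6]
grip_width: 0.0849
grasp_force: 0.0
rv [ 0.0013  0.0081 -0.0225] d [ 0.0724 -0.4835 -0.0135] dist 0.489 yaw -2.968 j6 0.15 t 10.525
322.43728736150507 199.0773829636466
```

View pics/w5.png

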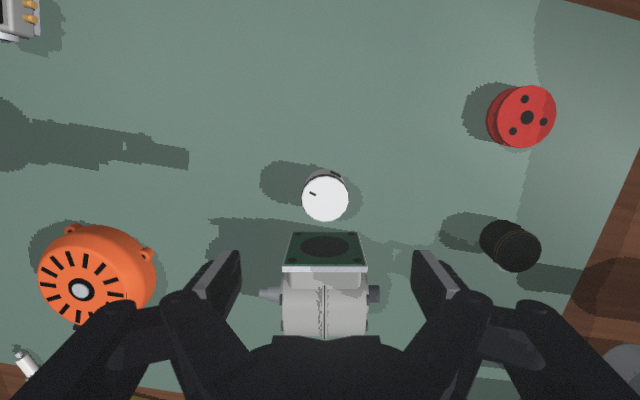

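The new piston crown is at (325,198), directly ahead of the bore at (325,247). The top edge of the flange runs from (283,270) to (367,270), the pulley is at (524,117) and the housing hub at (80,290). I check the line numerically.

Run:
```python
from h import *
c=bot.calibration("wrist");im=cv2.imread("pics/w5.png")
hsv=cv2.cvtColor(im,cv2.COLOR_BGR2HSV);H,S,V=[hsv[:,:,i] for i in range(3)]
def box(m,b):
    x0,x1,y0,y1=b;k=np.zeros(m.shape,np.uint8);k[y0:y1,x0:x1]=m[y0:y1,x0:x1]
    cs,_=cv2.findContours(k,0,1);q=max(cs,key=cv2.contourArea);return q
q=box((V>200)&(S<40),(295,355,165,225));e=cv2.fitEllipse(q);print("pist",e,onz(c,*e[0],.038))
q=box((S>100)&(H>60)&(H<95)&(V<110),(270,380,225,280));print("gasket",cv2.boundingRect(q),cv2.approxPolyDP(q,4,True)[:,0].tolist())
q=box(V<45,(298,352,232,262));e=cv2.fitEllipse(q);print("bore",e,onz(c,*e[0],.04))
q=box((S>150)&((H<4)|(H>174))&(V>110),(490,570,80,150));print(cv2.boundingRect(q),onz(c,*cv2.fitEllipse(q)[0],.02))
L,R_=onz(c,283,270,.075),onz(c,367,270,.075);print(L,R_,np.linalg.norm(L-R_),(L+R_)/2,np.arctan2((L-R_)[0],-(L-R_)[1]))
hu=onz(c,80,290.5,.038);print("hub",hu)
```

```text
pist ((324.7701416015625, 198.550537109375), (43.39780044555664, 45.25033187866211), 83.03912353515625) [0.55873737 0.18897007 0.038     ]
gasket (350, 264, 9, 1) [[350, 264], [358, 264]]
bore ((323.309326171875, 246.90367126464844), (18.126792907714844, 46.21345901489258), 91.12516784667969) [0.60314262 0.19538966 0.04      ]
(490, 85, 66, 63) [0.45987373 0.34790459 0.02      ]
[0.612153   0.16473241 0.075     ] [0.60067114 0.23036851 0.075     ] 0.06663280562202442 [0.60641207 0.19755046 0.075     ] 0.17317971681401598
hub [ 0.69288386 -0.03229265  0.038     ]
```

Piston checks out within about 1 mm. Next is the cylinder.

```bash
echo '[[[0,0,-0.022,0.0724,-0.4835,-0.0135,0.085],[0,0,-0.022,0.0724,-0.4835,-0.0135,0.085],[0,0,-0.022,0.0724,-0.4835,-0.0135,0.085],[0,0,-0.022,0.0724,-0.4835,-0.0135,0.085],[0,0,-0.022,0.0724,-0.4835,-0.0135,0.085],[0,0,-0.022,0.0724,-0.4835,-0.0135,0.085],[0,0,-0.022,0.0724,-0.4835,-0.0135,0.085],[0,0,-0.022,0.0724,-0.4835,-0.0135,0.085],[0,0,-0.022,0.0724,-0.4835,-0.0135,0.085],[0,0,-0.022,0.0724,-0.4835,-0.0135,0.085]]]' | python3 jog.py >/dev/null; echo '[[[0,0,0,0,0,0,0.085],[0,0,0,0,0,0,0.085]]]' | python3 jog.py;python3 - <<'E'
from h import *
c,im=snap("wrist","w6.png")
hsv=cv2.cvtColor(im,cv2.COLOR_BGR2HSV);H,S,V=[hsv[:,:,i] for i in range(3)]
go(.5745,-.2993,.022,.196+np.pi)
print(proj(c,[.5745,-.2993,.07]),proj(c,[.572,-.42,.016]))
b=np.hstack([cv2.resize(im[100:300,220:420],(400,400),interpolation=2)])
u,v=map(int,proj(c,[.572,-.42,.016]))
n=im[max(0,v-30):v+30,max(0,u-30):u+30]
cv2.imwrite("pics/w6c.png",np.hstack([b,cv2.resize(n,(400,400),interpolation=2)]))
E
```

```text
clock: 12.02
eef_pos: [0.5724, -0.2986, 0.147]
tool_rot: [-0.099, 0.995, 0.0, 0.0]
ft_force: [0.2, 0.2, -0.4]
grip_width: 0.0849
grasp_force: 0.0
rv [0.0002 0.0004 0.0013] d [-0.0018 -0.0009  0.1251] dist 0.125 yaw -2.944 j6 -0.68 t 12.075
(np.float64(323.20006170059736), np.float64(213.87368879430497)) (np.float64(200.39151439836326), np.float64(170.05457234471822))
```

View pics/w6c.png

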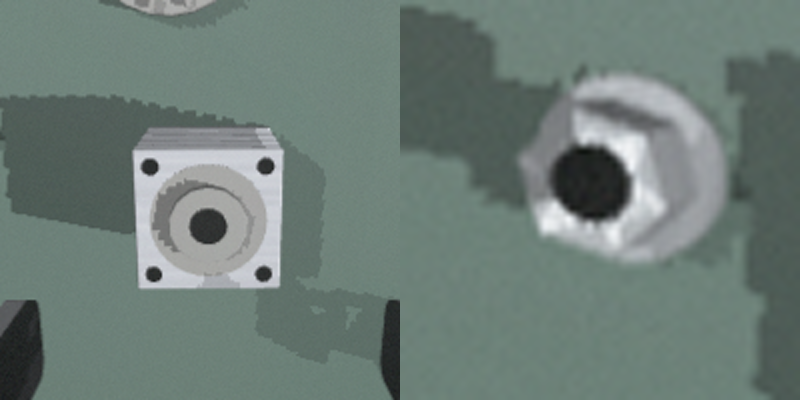

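The cylinder is square to the gripper with its hole at (324,213), as predicted. In the right half of the crop is the nut, its hole at about (199,167) and hex flats turned a little. Now I grip the cylinder.

```bash
echo '[[[0,0,0.001,-0.0018,-0.0009,0.06,0.085],[0,0,0.001,-0.0018,-0.0009,0.11,0.085],[0,0,0.001,-0.0018,-0.0009,0.127,0.085],[0,0,0.001,-0.0018,-0.0009,0.127,0.085],[0,0,0.001,-0.0018,-0.0009,0.127,0.03],[0,0,0.001,-0.0018,-0.0009,0.127,0.03],[0,0,0.001,-0.0018,-0.0009,0.127,0.03],[0,0,0.001,-0.0018,-0.0009,0.127,0.03],[0,0,0.001,-0.0018,-0.0009,0.127,0.03]]]' | python3 jog.py
python3 - <<'E'
from h import *
go(.4863,.1754,.15,3.3136)
E
```

```text
clock: 13.2
eef_pos: [0.5763, -0.3014, 0.0231]
tool_rot: [-0.097, 0.995, -0.001, 0.003]
ft_force: [-0.4, 1.0, 6.3]
grip_width: 0.0592
grasp_force: 66.6
rv [-0.0027  0.0053  0.0226] d [-0.0046  0.4849 -0.1282] dist 0.502 yaw -2.947 j6 -0.68 t 13.2
```

```bash
echo '[[[0,0,0,0,0,-0.06,0.03],[0,0,0,0,0,-0.12,0.03],[0,0,0.022,-0.0064,0.485,-0.128,0.03],[0,0,0.022,-0.0064,0.485,-0.128,0.03],[0,0,0.022,-0.0064,0.485,-0.128,0.03],[0,0,0.022,-0.0064,0.485,-0.128,0.03],[0,0,0.022,-0.0064,0.485,-0.128,0.03],[0,0,0.022,-0.0064,0.485,-0.128,0.03],[0,0,0.022,-0.0064,0.485,-0.128,0.03],[0,0,0.022,-0.0064,0.485,-0.128,0.03]]]' | python3 jog.py >/dev/null; echo '[[[0,0,0.0,0,0,0,0.03],[0,0,0,0,0,0,0.03],[0,0,0,0,0,0,0.03]]]' | python3 jog.py;python3 - <<'E'
from h import *
go(.488,.1757,.05,3.3136)
E
```

```text
clock: 14.82
eef_pos: [0.4869, 0.1751, 0.148]
tool_rot: [-0.085, 0.996, -0.0, 0.0]
ft_force: [-0.9, -0.0, -3.9]
grip_width: 0.0594
grasp_force: 67.1
rv [-0.0003  0.0001 -0.0016] d [-0.0012  0.0004  0.098 ] dist 0.098 yaw -2.971 j6 0.17 t 14.825
```

```bash
echo '[[[0,0,-0.001,-0.001,0,0.06,0.03],[0,0,-0.001,-0.001,0,0.112,0.03],[0,0,-0.001,-0.001,0,0.112,0.03],[0,0,-0.001,-0.001,0,0.112,0.03],[0,0,-0.001,-0.001,0,0.112,0.03]]]' | python3 jog.py
python3 - <<'E'
from h import *
go(.488,.1757,.0233,3.3136)
E
```

```text
clock: 15.45
eef_pos: [0.4903, 0.1771, 0.0388]
tool_rot: [-0.086, 0.996, 0.001, 0.003]
ft_force: [-0.2, 0.1, -3.4]
grip_width: 0.0592
grasp_force: 67.2
rv [0.0011 0.0059 0.0008] d [ 0.0026 -0.001   0.0155] dist 0.016 yaw -2.969 j6 0.17 t 15.45
```

```bash
echo '[[[0,0,0,0.0025,-0.001,0.012,0.03],[0,0,0,0.0025,-0.001,0.0153,0.03],[0,0,0,0.0025,-0.001,0.0153,0.03],[0,0,0,0.0025,-0.001,0.0153,0.03]]]' | python3 jog.py
python3 - <<'E'
from h import *
go(.488,.1757,.0233,3.3136)
E
```

```text
clock: 15.95
eef_pos: [0.4861, 0.1753, 0.0231]
tool_rot: [-0.087, 0.996, 0.0, 0.002]
ft_force: [-4.6, -0.8, 12.5]
grip_width: 0.0592
grasp_force: 68.9
rv [-0.0001  0.003   0.0014] d [-0.0019  0.     -0.0002] dist 0.002 yaw -2.968 j6 0.17 t 15.95
```

```bash
echo '[[[0,0,0,-0.0015,0,-0.001,0.03],[0,0,0,-0.0015,0,-0.001,0.03],[0,0,0,-0.0015,0,-0.0003,0.03],[0,0,0,-0.0015,0,-0.0003,0.075],[0,0,0,-0.0015,0,-0.0003,0.08],[0,0,0,-0.0015,0,-0.0003,0.08],[0,0,0,-0.0015,0,-0.06,0.08],[0,0,0,-0.0015,0,-0.12,0.08],[0,0,0,-0.0015,0,-0.127,0.08]]]' | python3 jog.py
python3 - <<'E'
from h import *
c,im=snap("wrist","w7.png")
print(proj(c,[.4863,.1754,.07]),proj(c,[.5612,.1884,.038]))
go(.4587,-.341,.15,3.3136)
E
```

```text
clock: 17.08
eef_pos: [0.4902, 0.1766, 0.1527]
tool_rot: [-0.087, 0.996, 0.001, 0.005]
ft_force: [0.1, -0.5, -1.1]
grip_width: 0.0797
grasp_force: 0.0
(np.float64(323.80598487526396), np.float64(203.68239971456993)) (np.float64(323.94385762246776), np.float64(267.6837401573039))
rv [0.0013 0.0072 0.0014] d [ 1.192e-01 -5.042e-01 -4.000e-04] dist 0.518 yaw -2.968 j6 0.17 t 17.125
```

View pics/w7.png

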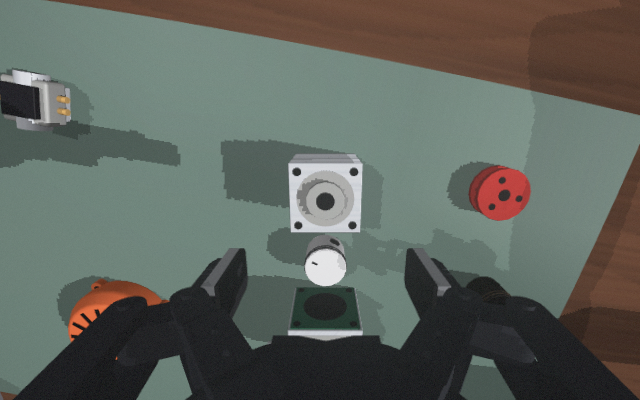

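The cylinder (325,201), piston (325,266) and bore (325,305) are in one line, square, with even gaps. Now the flywheel.

```bash
echo '[[[0,0,0,0.119,-0.504,0,0.08],[0,0,0,0.119,-0.504,0,0.08],[0,0,0,0.119,-0.504,0,0.08],[0,0,0,0.119,-0.504,0,0.08],[0,0,0,0.119,-0.504,0,0.08],[0,0,0,0.119,-0.504,0,0.08],[0,0,0,0.119,-0.504,0,0.08],[0,0,0,0.119,-0.504,0,0.08],[0,0,0,0.119,-0.504,0,0.08],[0,0,0,0.119,-0.504,0,0.08]]]' | python3 jog.py >/dev/null; echo '[[[0,0,0.0,0,0,0,0.07],[0,0,0,0,0,0,0.07],[0,0,0,0,0,0,0.07]]]' | python3 jog.py;python3 - <<'E'
from h import *
c,im=snap("wrist","w8.png")
hsv=cv2.cvtColor(im,cv2.COLOR_BGR2HSV);H,S,V=[hsv[:,:,i] for i in range(3)]
u,v=proj(c,[.4587,-.341,.036]);print(u,v)
k=np.zeros(V.shape,np.uint8);u,v=int(u),int(v);k[v-12:v+12,u-12:u+12]=(V<90)[v-12:v+12,u-12:u+12]
n,_,st,ce=cv2.connectedComponentsWithStats(k)
for i in range(1,n): print(st[i],ce[i],onz(c,*ce[i],.036))
go(.4587,-.341,.05,3.3136)
E
```

```text
clock: 18.75
eef_pos: [0.4571, -0.3403, 0.1479]
tool_rot: [-0.088, 0.996, 0.0, 0.0]
ft_force: [-0.5, 0.1, -0.5]
grip_width: 0.0702
grasp_force: 0.0
323.6852807172853 201.35485673498894
[318 195  12  11  94] [323.5        200.21276596] [ 0.45766426 -0.34135332  0.036     ]
rv [-0.      0.0006  0.0031] d [-0.0015 -0.0007  0.098 ] dist 0.098 yaw -2.966 j6 -0.82 t 18.8
```

```bash
echo '[[[0,0,0,0,0,0.06,0.07],[0,0,0,0,0,0.11,0.07],[0,0,0,0,0,0.125,0.07],[0,0,0,0,0,0.125,0.07],[0,0,0,0,0,0.125,0.07]]]' | python3 jog.py
python3 - <<'E'
from h import *
go(.4582,-.3412,.021,3.3136)
E
```

```text
clock: 19.42
eef_pos: [0.4584, -0.3427, 0.0249]
tool_rot: [-0.087, 0.996, -0.001, 0.002]
ft_force: [-0.1, 0.3, 0.8]
grip_width: 0.0701
grasp_force: 0.0
rv [-0.003   0.0033  0.0015] d [-0.0001  0.0015  0.0039] dist 0.004 yaw -2.968 j6 -0.82 t 19.425
```

```bash
echo '[[[0,0,0,0,0.001,0.003,0.07],[0,0,0,0,0.001,0.003,0.07],[0,0,0,0,0.001,0.003,0.02],[0,0,0,0,0.001,0.003,0.02],[0,0,0,0,0.001,0.003,0.02],[0,0,0,0,0.001,0.003,0.02],[0,0,0,0,0.001,0.003,0.02],[0,0,0,0,0.001,0.003,0.02]]]' | python3 jog.py
python3 - <<'E'
from h import *
go(.674,.0822,.15,3.3136)
E
```

```text
clock: 20.42
eef_pos: [0.4569, -0.3413, 0.0205]
tool_rot: [-0.086, 0.996, -0.001, 0.001]
ft_force: [-1.6, -1.0, 6.0]
grip_width: 0.0357
grasp_force: 59.8
rv [-0.0017  0.0011  0.0011] d [-0.287   0.3796 -0.1298] dist 0.493 yaw -2.968 j6 -0.81 t 20.425
```

```bash
echo '[[[0,0,0,0,0,-0.06,0.02],[0,0,0,0,0,-0.12,0.02],[0,0,0.001,-0.286,0.38,-0.13,0.02],[0,0,0.001,-0.286,0.38,-0.13,0.02],[0,0,0.001,-0.286,0.38,-0.13,0.02],[0,0,0.001,-0.286,0.38,-0.13,0.02],[0,0,0.001,-0.286,0.38,-0.13,0.02],[0,0,0.001,-0.286,0.38,-0.13,0.02],[0,0,0.001,-0.286,0.38,-0.13,0.02],[0,0,0.001,-0.286,0.38,-0.13,0.02]]]' | python3 jog.py >/dev/null; echo '[[[0,0,0.001,0,0,0,0.02],[0,0,0,0,0,0,0.02],[0,0,0,0,0,0,0.02]]]' | python3 jog.py;python3 - <<'E'
from h import *
go(.673,.0824,.05,3.3136)
E
```

```text
clock: 22.05
eef_pos: [0.6718, 0.0816, 0.1491]
tool_rot: [-0.085, 0.996, -0.0, -0.001]
ft_force: [0.6, 0.2, -4.0]
grip_width: 0.0356
grasp_force: 62.0
rv [ 0.0001 -0.0016 -0.0013] d [-0.0015  0.0005  0.0991] dist 0.099 yaw -2.971 j6 -0.05 t 22.05
```

```bash
echo '[[[0,0,-0.001,0,0,0.06,0.02],[0,0,-0.001,0,0,0.11,0.02],[0,0,-0.001,0,0,0.118,0.02],[0,0,-0.001,0,0,0.118,0.02],[0,0,-0.001,0,0,0.118,0.02]]]' | python3 jog.py
python3 - <<'E'
from h import *
go(.673,.0824,.0208,3.3136)
E
```

```text
clock: 22.68
eef_pos: [0.6752, 0.0831, 0.0353]
tool_rot: [-0.086, 0.996, 0.0, 0.003]
ft_force: [-0.2, -0.1, -4.3]
grip_width: 0.0355
grasp_force: 61.8
rv [-0.0001  0.0064  0.001 ] d [ 0.0024 -0.0003  0.0145] dist 0.015 yaw -2.969 j6 -0.05 t 22.675
```

```bash
echo '[[[0,0,0,0.001,0,0.010,0.02],[0,0,0,0.001,0,0.0135,0.02],[0,0,0,0.001,0,0.0135,0.02],[0,0,0,0.001,0,0.0135,0.02],[0,0,0,0.001,0,0.0135,0.02]]]' | python3 jog.py
python3 - <<'E'
from h import *
go(.673,.0824,.0208,3.3136)
E
```

```text
clock: 23.3
eef_pos: [0.6724, 0.0831, 0.0206]
tool_rot: [-0.087, 0.996, 0.0, 0.001]
ft_force: [-2.0, -0.5, 6.1]
grip_width: 0.0358
grasp_force: 63.0
rv [-0.0002  0.0028  0.0015] d [-0.0005 -0.0008 -0.0002] dist 0.001 yaw -2.968 j6 -0.05 t 23.3
```

```bash
echo '[[[0,0,0,0,0,0,0.06],[0,0,0,0,0,0,0.06],[0,0,0,0,0,0,0.06],[0,0,0,0,0,-0.05,0.06],[0,0,0,0,0,-0.11,0.06],[0,0,0,0,0,-0.13,0.07],[0,0,0,0,0,-0.13,0.08],[0,0,0,0,0,-0.13,0.08]]]' | python3 jog.py
python3 - <<'E'
from h import *
c,im=snap("wrist","w9.png")
for z,(x,y) in((.036,(.6744,.0826)),):
    u,v=proj(c,[x,y,z]);print(u,v)
hsv=cv2.cvtColor(im,cv2.COLOR_BGR2HSV);V=hsv[:,:,2]
u,v=int(u),int(v);k=np.zeros(V.shape,np.uint8);k[v-12:v+12,u-12:u+12]=(V<90)[v-12:v+12,u-12:u+12]
n,_,st,ce=cv2.connectedComponentsWithStats(k)
for i in range(1,n): print(st[i],ce[i],onz(c,*ce[i],.036))
go(.4635,.347,.15,3.3136)
E
```

```text
clock: 24.3
eef_pos: [0.6706, 0.0828, 0.1464]
tool_rot: [-0.087, 0.996, 0.0, -0.001]
ft_force: [-0.5, 0.6, -0.3]
grip_width: 0.0802
grasp_force: 0.0
323.8020286557681 204.4884772296504
[321 199  11  10  93] [325.78494624 203.46236559] [0.67313182 0.08420796 0.036     ]
rv [ 0.0004 -0.0037  0.0014] d [ 0.1582  0.296  -0.0035] dist 0.336 yaw -2.968 j6 -0.05 t 24.35
```

View pics/w9.png

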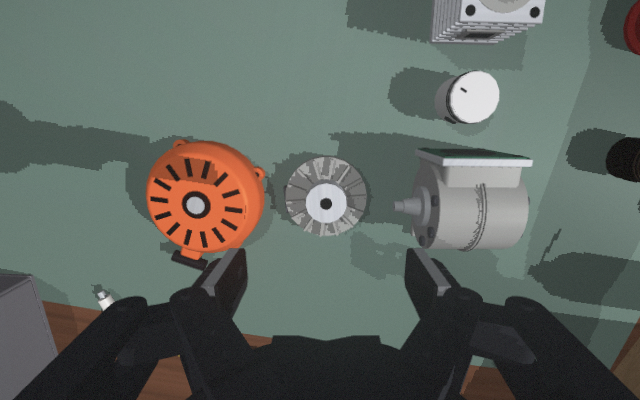

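The flywheel (326,204) sits on the line between the housing hub (198,205) and the taper tip (396,205), clear of both and within 2 mm of the middle. Next is the pulley.

```bash
echo '[[[0,0,0,0.158,0.296,-0.0035,0.08],[0,0,0,0.158,0.296,-0.0035,0.08],[0,0,0,0.158,0.296,-0.0035,0.08],[0,0,0,0.158,0.296,-0.0035,0.08],[0,0,0,0.158,0.296,-0.0035,0.08],[0,0,0,0.158,0.296,-0.0035,0.08],[0,0,0,0.158,0.296,-0.0035,0.08],[0,0,0,0.158,0.296,-0.0035,0.08],[0,0,0,0.158,0.296,-0.0035,0.08],[0,0,0,0.158,0.296,-0.0035,0.08]]]' | python3 jog.py;python3 - <<'E'
from h import *
c,im=snap("wrist","w10.png")
hsv=cv2.cvtColor(im,cv2.COLOR_BGR2HSV);H,S,V=[hsv[:,:,i] for i in range(3)]
m=((S>150)&((H<5)|(H>172))&(V>60)).astype(np.uint8)
cs,_=cv2.findContours(m,0,1);q=max(cs,key=cv2.contourArea);print(cv2.boundingRect(q),cv2.fitEllipse(q))
u,v=proj(c,[.4635,.347,.02]);print(u,v,im[int(v),int(u)])
u,v=int(u),int(v);k=np.zeros(V.shape,np.uint8);k[v-16:v+16,u-16:u+16]=(V<70)[v-16:v+16,u-16:u+16]
n,_,st,ce=cv2.connectedComponentsWithStats(k)
for i in range(1,n):
  if st[i,4]>20: print(st[i],ce[i],onz(c,*ce[i],.02))
go(.4635,.347,.05,3.3136)
E
```

```text
clock: 25.6
eef_pos: [0.4656, 0.3463, 0.1516]
tool_rot: [-0.086, 0.996, -0.0, 0.0]
ft_force: [0.3, -0.1, 0.1]
grip_width: 0.0802
grasp_force: 0.0
(305, 162, 54, 56) ((331.7162780761719, 189.9954833984375), (52.5878791809082, 53.50603485107422), 49.694149017333984)
325.9550815850983 192.53500296726855 [ 70  74 195]
[327 187  11  10  92] [331.90217391 191.66304348] [0.46164859 0.35255118 0.02      ]
[319 201   5   6  25] [320.96 203.4 ] [0.47519854 0.34404384 0.02      ]
rv [ 0.0001  0.0003 -0.0002] d [0.0019 0.0009 0.1017] dist 0.102 yaw -2.97 j6 0.47 t 25.65
```

```bash
echo '[[[0,0,0,0.003,0.006,0.05,0.08],[0,0,0,0.003,0.006,0.11,0.08],[0,0,0,0.003,0.006,0.14,0.08],[0,0,0,0.003,0.006,0.14,0.08],[0,0,0,0.003,0.006,0.14,0.08]]]' | python3 jog.py
python3 - <<'E'
from h import *
go(.4617,.352,.003,3.3136)
E
```

```text
clock: 26.28
eef_pos: [0.4622, 0.3532, 0.0133]
tool_rot: [-0.086, 0.996, 0.001, 0.001]
ft_force: [-0.4, -0.0, -0.1]
grip_width: 0.0803
grasp_force: 0.0
rv [0.0013 0.0026 0.0009] d [ 0.0007 -0.0011  0.0103] dist 0.01 yaw -2.969 j6 0.48 t 26.275
```

```bash
echo '[[[0,0,0,0,-0.001,0.0095,0.08],[0,0,0,0,-0.001,0.0095,0.08],[0,0,0,0,-0.001,0.0095,0.03],[0,0,0,0,-0.001,0.0095,0.03],[0,0,0,0,-0.001,0.0095,0.03],[0,0,0,0,-0.001,0.0095,0.03],[0,0,0,0,-0.001,0.0095,0.03]]]' | python3 jog.py
python3 - <<'E'
from h import *
go(.6733,.084,.15,3.3136)
E
```

```text
clock: 27.15
eef_pos: [0.4616, 0.3519, 0.0034]
tool_rot: [-0.087, 0.996, 0.0, 0.001]
ft_force: [-0.4, -0.6, 6.0]
grip_width: 0.0513
grasp_force: 61.3
rv [0.0006 0.0018 0.0014] d [-0.1625 -0.3003 -0.1465] dist 0.372 yaw -2.968 j6 0.48 t 27.15
```

```bash
echo '[[[0,0,0,0,0,-0.06,0.03],[0,0,0,0,0,-0.12,0.03],[0,0,0,0,0,-0.147,0.03],[0,0,0.001,-0.162,-0.3,-0.147,0.03],[0,0,0.001,-0.162,-0.3,-0.147,0.03],[0,0,0.001,-0.162,-0.3,-0.147,0.03],[0,0,0.001,-0.162,-0.3,-0.147,0.03],[0,0,0.001,-0.162,-0.3,-0.147,0.03],[0,0,0.001,-0.162,-0.3,-0.147,0.03],[0,0,0.001,-0.162,-0.3,-0.147,0.03]]]' | python3 jog.py >/dev/null; echo '[[[0,0,0,0,0,0,0.03],[0,0,0,0,0,0,0.03],[0,0,0,0,0,0,0.03]]]' | python3 jog.py;python3 - <<'E'
from h import *
c,im=snap("wrist","w11.png")
o=bot.get_obs();T=np.array(o["eef_pos"])
go(.6733,.084,.045,3.3136)
hsv=cv2.cvtColor(im,cv2.COLOR_BGR2HSV);V=hsv[:,:,2]
u,v=map(int,proj(c,T+[0,0,.017]));print(u,v)
k=np.zeros(V.shape,np.uint8);k[v-16:v+16,u-16:u+16]=(V<70)[v-16:v+16,u-16:u+16]
n,_,st,ce=cv2.connectedComponentsWithStats(k)
for i in range(1,n):
  if st[i,4]>20: print(st[i],ce[i],onz(c,*ce[i],T[2]+.017)-T)
E
```

```text
clock: 28.78
eef_pos: [0.672, 0.0853, 0.1496]
tool_rot: [-0.087, 0.996, 0.0, 0.0]
ft_force: [0.1, 0.3, -1.0]
grip_width: 0.051
grasp_force: 63.0
rv [0.0002 0.0006 0.002 ] d [-0.001  -0.0014  0.1046] dist 0.105 yaw -2.968 j6 -0.05 t 28.825
323 271
[314 261  24  22 417] [325.63549161 271.29256595] [-0.00019293  0.00097231  0.017     ]
```

```bash
echo '[[[0,0,0.001,0,-0.002,0.05,0.03],[0,0,0.001,0,-0.002,0.09,0.03],[0,0,0.001,0,-0.002,0.1,0.03],[0,0,0.001,0,-0.002,0.1,0.03],[0,0,0.001,0,-0.002,0.1,0.03],[0,0,0.001,0,-0.002,0.1,0.03]]]' | python3 jog.py
python3 - <<'E'
from h import *
go(.6733,.0832,.0394,3.3136)
E
```

```text
clock: 29.58
eef_pos: [0.6743, 0.0823, 0.0516]
tool_rot: [-0.086, 0.996, 0.0, 0.002]
ft_force: [-0.1, -0.1, -0.5]
grip_width: 0.0508
grasp_force: 63.0
rv [-0.0001  0.0043 -0.0006] d [0.0009 0.0011 0.0122] dist 0.012 yaw -2.97 j6 -0.05 t 29.575
```

```bash
echo '[[[0,0,0,0,0.001,0.009,0.03],[0,0,0,0,0.001,0.0115,0.03],[0,0,0,0,0.001,0.0115,0.03],[0,0,0,0,0.001,0.0115,0.03],[0,0,0,0,0.001,0.0115,0.03]]]' | python3 jog.py
python3 - <<'E'
from h import *
go(.6733,.0832,.0394,3.3136)
E
```

```text
clock: 30.2
eef_pos: [0.6732, 0.0833, 0.0395]
tool_rot: [-0.086, 0.996, 0.0, 0.001]
ft_force: [-1.6, 0.4, 5.8]
grip_width: 0.0508
grasp_force: 63.7
rv [ 0.0003  0.0024 -0.0005] d [-0.0001 -0.0001  0.0001] dist 0.0 yaw -2.97 j6 -0.05 t 30.2
```

Spot on and in contact. I release, rise, and check.

```bash
echo '[[[0,0,0,0,0,0,0.075],[0,0,0,0,0,0,0.075],[0,0,0,0,0,0,0.075],[0,0,0,0,0,-0.05,0.075],[0,0,0,0,0,-0.11,0.075],[0,0,0,0,0,-0.11,0.075],[0,0,0,0,0,-0.11,0.075],[0,0,0,0,0,-0.11,0.075]]]' | python3 jog.py
python3 - <<'E'
from h import *
c,im=snap("wrist","w12.png")
hsv=cv2.cvtColor(im,cv2.COLOR_BGR2HSV);V=hsv[:,:,2]
u,v=map(int,proj(c,[.6733,.0832,.056]));print(u,v)
k=np.zeros(V.shape,np.uint8);k[v-14:v+14,u-14:u+14]=(V<70)[v-14:v+14,u-14:u+14]
n,_,st,ce=cv2.connectedComponentsWithStats(k)
for i in range(1,n):
  if st[i,4]>20: print(st[i],ce[i],onz(c,*ce[i],.056))
go(.569,-.4195,.15,3.3136)
E
```

```text
clock: 31.2
eef_pos: [0.6713, 0.0829, 0.1456]
tool_rot: [-0.086, 0.996, 0.0, -0.002]
ft_force: [-0.2, -0.4, -0.7]
grip_width: 0.075
grasp_force: 0.0
324 209
[320 204  13  13 134] [325.78358209 209.97014925] [0.67343802 0.08425373 0.056     ]
rv [ 0.0003 -0.0037 -0.0006] d [ 0.1866 -0.4776 -0.0039] dist 0.513 yaw -2.97 j6 -0.05 t 31.25
```

The pulley is centred on the flywheel within 0.5 mm. Now the nut.

```bash
echo '[[[0,0,0,0.1866,-0.4776,0,0.075],[0,0,0,0.1866,-0.4776,0,0.075],[0,0,0,0.1866,-0.4776,0,0.075],[0,0,0,0.1866,-0.4776,0,0.075],[0,0,0,0.1866,-0.4776,0,0.075],[0,0,0,0.1866,-0.4776,0,0.075],[0,0,0,0.1866,-0.4776,0,0.075],[0,0,0,0.1866,-0.4776,0,0.075],[0,0,0,0.1866,-0.4776,0,0.075],[0,0,0,0.1866,-0.4776,0,0.075]]]' | python3 jog.py >/dev/null; echo '[[[0,0,0,0,0,0.02,0.05],[0,0,0,0,0,0.04,0.05],[0,0,0,0,0,0.06,0.05],[0,0,0,0,0,0.06,0.05],[0,0,0,0,0,0.06,0.05]]]' | python3 jog.py;python3 - <<'E'
from h import *
c,im=snap("wrist","w13.png")
o=bot.get_obs();T=np.array(o["eef_pos"]);print(T)
u,v=map(int,proj(c,[.569,-.4195,.016]));print(u,v)
V=cv2.cvtColor(im,cv2.COLOR_BGR2HSV)[:,:,2]
k=np.zeros(V.shape,np.uint8);k[v-25:v+25,u-25:u+25]=(V<70)[v-25:v+25,u-25:u+25]
n,_,st,ce=cv2.connectedComponentsWithStats(k)
for i in range(1,n):
  if st[i,4]>20: print(st[i],ce[i],onz(c,*ce[i],.016))
cv2.imwrite("pics/w13c.png",cv2.resize(im[v-50:v+50,u-60:u+60],(720,600),interpolation=2)); print(u-60,v-50)
go(.569,-.4195,.005,3.3136)
E
```

```text
clock: 33.12
eef_pos: [0.5712, -0.418, 0.0884]
tool_rot: [-0.087, 0.996, -0.0, 0.0]
ft_force: [-0.0, -0.3, 0.6]
grip_width: 0.0501
grasp_force: 0.0
[ 0.57134985 -0.4186124   0.08897014]
323 210
[314 205  13  12 134] [319.92537313 210.5       ] [ 0.56952145 -0.4220042   0.016     ]
263 160
rv [-0.001   0.0017  0.001 ] d [ 0.0026 -0.0004  0.084 ] dist 0.084 yaw -2.969 j6 -0.81 t 33.175
```

View pics/w13c.png

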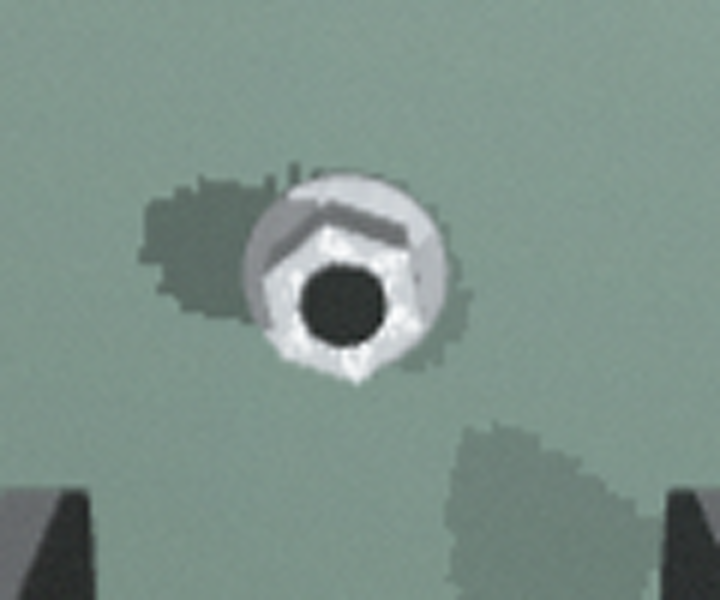

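The nut hole is at (320,210). The hex flats face about 10 degrees counter-clockwise of the closing line, so I turn the tool by -0.17.

```bash
echo '[[[0,0,-0.17,0.0023,-0.0036,0.03,0.05],[0,0,-0.17,0.0023,-0.0036,0.06,0.05],[0,0,-0.17,0.0023,-0.0036,0.075,0.05],[0,0,-0.17,0.0023,-0.0036,0.075,0.05],[0,0,-0.17,0.0023,-0.0036,0.075,0.05]]]' | python3 jog.py
python3 - <<'E'
from h import *
go(.5697,-.4225,.0055,3.3136+.17)
E
```

```text
clock: 33.8
eef_pos: [0.5696, -0.4239, 0.0144]
tool_rot: [-0.17, 0.985, -0.001, 0.001]
ft_force: [0.4, 0.5, 0.6]
grip_width: 0.0501
grasp_force: 0.0
rv [-0.0022  0.0019 -0.0005] d [-0.0005  0.0013  0.0089] dist 0.009 yaw -2.8 j6 -0.98 t 33.8
```

```bash
echo '[[[0,0,0,0,0.001,0.0085,0.05],[0,0,0,0,0.001,0.0085,0.05],[0,0,0,0,0.001,0.0085,0.005],[0,0,0,0,0.001,0.0085,0.005],[0,0,0,0,0.001,0.0085,0.005],[0,0,0,0,0.001,0.0085,0.005],[0,0,0,0,0.001,0.0085,0.005]]]' | python3 jog.py
python3 - <<'E'
from h import *
go(.6733,.0832,.15,3.3136)
E
```

```text
clock: 34.67
eef_pos: [0.5686, -0.4226, 0.0047]
tool_rot: [-0.17, 0.985, -0.0, 0.001]
ft_force: [-0.4, -0.6, 3.0]
grip_width: 0.0171
grasp_force: 59.3
rv [-0.0006  0.001   0.1694] d [-0.2682  0.4414 -0.1454] dist 0.537 yaw -2.8 j6 -0.98 t 34.675
```

```bash
echo '[[[0,0,0,0,0,-0.06,0.005],[0,0,0,0,0,-0.12,0.005],[0,0,0.17,-0.268,0.441,-0.145,0.005],[0,0,0.17,-0.268,0.441,-0.145,0.005],[0,0,0.17,-0.268,0.441,-0.145,0.005],[0,0,0.17,-0.268,0.441,-0.145,0.005],[0,0,0.17,-0.268,0.441,-0.145,0.005],[0,0,0.17,-0.268,0.441,-0.145,0.005],[0,0,0.17,-0.268,0.441,-0.145,0.005],[0,0,0.17,-0.268,0.441,-0.145,0.005]]]' | python3 jog.py >/dev/null; echo '[[[0,0,0.17,0,0,0,0.005],[0,0,0,0,0,0,0.005],[0,0,0,0,0,0,0.005],[0,0,0,0,0,0,0.005]]]' | python3 jog.py;python3 - <<'E'
from h import *
c,im=snap("wrist","w14.png")
o=bot.get_obs();T=np.array(o["eef_pos"])
go(.6733,.0832,.07,3.3136)
V=cv2.cvtColor(im,cv2.COLOR_BGR2HSV)[:,:,2]
u,v=map(int,proj(c,T+[0,0,.0113]));print(u,v)
k=np.zeros(V.shape,np.uint8);k[v-16:v+16,u-16:u+16]=(V<60)[v-16:v+16,u-16:u+16]
n,_,st,ce=cv2.connectedComponentsWithStats(k)
for i in range(1,n):
  if st[i,4]>20: print(st[i],ce[i],onz(c,*ce[i],T[2]+.0113)-T)
cv2.imwrite("pics/w14c.png",cv2.resize(im[v-50:v+50,u-60:u+60],(600,500),interpolation=2))
E
```

```text
clock: 36.42
eef_pos: [0.6695, 0.0664, 0.1481]
tool_rot: [-0.084, 0.996, 0.0, -0.0]
ft_force: [0.7, -0.7, -0.2]
grip_width: 0.0168
grasp_force: 59.0
rv [ 0.0002 -0.0001 -0.0029] d [-0.0065  0.016   0.0782] dist 0.08 yaw -2.972 j6 -0.07 t 36.475
323 265
[307 249   3  32  68] [307.58823529 264.07352941] [ 0.00051169 -0.00817657  0.0113    ]
[315 258  22  20 362] [325.52209945 267.64088398] [0.00096199 0.00103858 0.0113    ]
```

View pics/w14c.png

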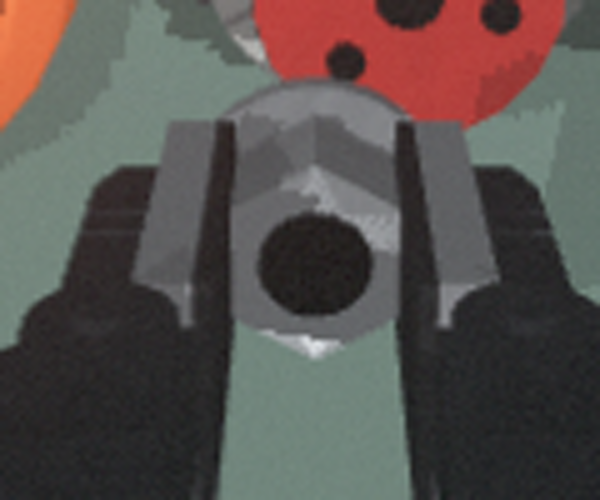

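The nut is held flat-on between the pads, hole at (325.5,267.6), offset about 1 mm in x. I shift above the pulley and lower.

```bash
echo '[[[0,0,-0.003,-0.0057,0.016,0,0.005],[0,0,-0.003,-0.0057,0.016,0.04,0.005],[0,0,-0.003,-0.0057,0.016,0.07,0.005],[0,0,-0.003,-0.0057,0.016,0.076,0.005],[0,0,-0.003,-0.0057,0.016,0.076,0.005],[0,0,-0.003,-0.0057,0.016,0.076,0.005]]]' | python3 jog.py
python3 - <<'E'
from h import *
go(.6724,.0832,.0608,3.3136)
E
```

```text
clock: 37.22
eef_pos: [0.674, 0.0837, 0.0745]
tool_rot: [-0.087, 0.996, 0.0, 0.002]
ft_force: [-0.0, 0.7, -0.0]
grip_width: 0.0174
grasp_force: 59.0
rv [0.     0.0038 0.0024] d [ 0.0017 -0.0003  0.0136] dist 0.014 yaw -2.967 j6 -0.05 t 37.225
```

```bash
echo '[[[0,0,0,0.001,0,0.009,0.005],[0,0,0,0.001,0,0.0132,0.005],[0,0,0,0.001,0,0.0132,0.005],[0,0,0,0.001,0,0.0132,0.005],[0,0,0,0.001,0,0.0132,0.005]]]' | python3 jog.py
python3 - <<'E'
from h import *
go(.6724,.0832,.0608,3.3136)
E
```

```text
clock: 37.85
eef_pos: [0.6717, 0.0832, 0.0606]
tool_rot: [-0.087, 0.996, 0.0, 0.001]
ft_force: [-2.6, 0.1, 4.7]
grip_width: 0.0168
grasp_force: 59.6
rv [0.0002 0.0013 0.0022] d [-0.0007 -0.0001 -0.0002] dist 0.001 yaw -2.967 j6 -0.05 t 37.85
```

```bash
echo '[[[0,0,0,-0.0005,0,-0.0001,0.005],[0,0,0,-0.0005,0,-0.0001,0.045],[0,0,0,-0.0005,0,-0.0001,0.045],[0,0,0,-0.0005,0,-0.0001,0.045],[0,0,0,0,0,-0.05,0.045],[0,0,0,0,0,-0.11,0.045],[0,0,0,0.02,0,-0.13,0.06],[0,0,0,0.02,0,-0.13,0.06],[0,0,0,0.02,0,-0.13,0.06]]]' | python3 jog.py
python3 - <<'E'
from h import *
c,im=snap("wrist","w15.png")
V=cv2.cvtColor(im,cv2.COLOR_BGR2HSV)[:,:,2]
u,v=map(int,proj(c,[.673,.0832,.072]))
k=np.zeros(V.shape,np.uint8);k[v-14:v+14,u-14:u+14]=(V<70)[v-14:v+14,u-14:u+14]
n,_,st,ce=cv2.connectedComponentsWithStats(k)
for i in range(1,n):
  if st[i,4]>20: print(st[i],ce[i],onz(c,*ce[i],.072))
s=snap("scene","s2.png")[1]
cv2.imwrite("pics/fin.png",np.vstack([cv2.resize(im[60:300,100:560],(575,300)),cv2.resize(s[90:270,200:545],(575,300),interpolation=2)]))
E
```

```text
clock: 38.98
eef_pos: [0.6516, 0.0797, 0.1878]
tool_rot: [-0.087, 0.996, 0.0, -0.001]
ft_force: [0.5, -0.3, -1.4]
grip_width: 0.0596
grasp_force: 0.0
[321 217  11  10  90] [325.73333333 221.34444444] [0.67302716 0.08443259 0.072     ]
```

View pics/fin.png

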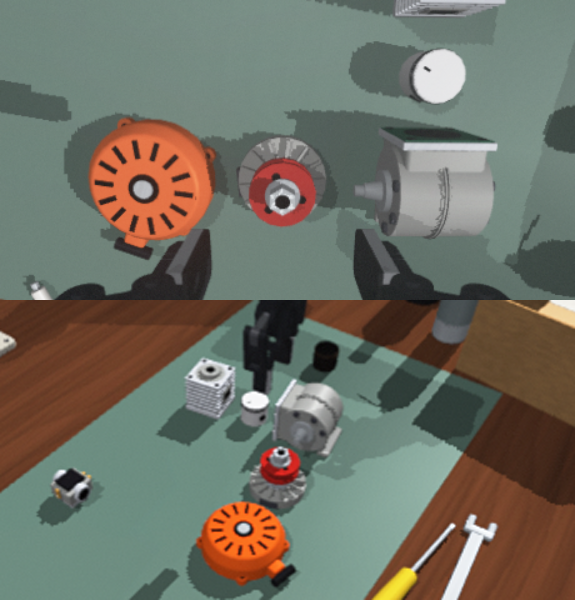

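The picture shows the flywheel, pulley and nut stacked concentrically between taper tip and housing (nut (0.6730, 0.0844), pulley (0.6734, 0.0843)). The bore, piston and cylinder are in line, and the carburettor and old piston are where they were. Handing in.

```bash
python3 -c "
from workcell import bot
print(bot.job_done())"
```

```text
the job is handed in; nothing more can be done
None
```

The layout is done as asked and handed in at about 39 s, with the old piston and carburettor untouched: piston and cylinder stand in line with the bore at roughly 25 mm gaps, and flywheel, pulley and nut are stacked within about 1 mm of centre, midway between the taper tip and the starter housing to about 2 mm.

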